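Open the tamper case and set out the tamper

ROBOT

A 6-joint arm with a two-finger parallel gripper is mounted at the origin on the work surface. World frame = base frame: x ahead of the robot, y to its left, z up, the work surface at z = 0. Lengths are in mm, angles in rad, forces in N, time in s.
With the tool pointing down it reaches from about 400 to 925 mm from the base axis. Payload 12.5 kg.
Tool frame: the origin (TCP) lies between the finger pads; the fingertips stand 19 mm ahead of it and the grasp point (between the pads) is the TCP (env.tips_ahead is the distance from the TCP to the fingertips, in mm); z points along the fingers, y is the line along which they close (so a half turn about z gives the same grasp; the last joint's range is limited). The gripper opens to 95 mm and grips with 3 to 60 N. Pads are 20 mm wide; open, the fingers measure 119 mm over their backs; the gripper's body (75 mm by 180 mm) begins 59 mm behind the grasp point.
Start: joints at [1.225, 0.491, 1.559, -0, 1.092, -0.106], TCP at [148.424, 607.137, 233.661] pointing down, gripper open.
Joint ranges: [-3.1, 3.1], [-0.84, 2.19], [0.05, 2.79], [-1.13, 4.28], [0.06, 2.93], [-2.69, 2.69]. Speed limits (rad/s): [2.22, 2.22, 2.79, 3.14, 3.14, 3.14].

INTERFACE

Orientations are given as [roll, pitch, yaw] about the fixed x, y, z axes, in that order (R = Rz(yaw) Ry(pitch) Rx(roll)).
In Python, from cell import env gives the robot as it stands.
- The arm moves only by the shell command python3 -m crank 'ROWS'. ROWS is JSON, a list of rows, each a list of 5 numbers: the shift along the tool's x, y, z in mm, then the turn about the tool's z in degrees, then the finger opening in mm, from 0 to 95.1. In form: [[dx, dy, dz, yaw, grip], ...]. A call has 1 to 10 rows; each row is the pose to reach, as a shift and turn from the pose commanded when the call began, along the tool's axes at that moment; what a row does not reach only later rows make up. A row lasts 1/12 s, in which the tool goes at most 41.7 mm and 7.16 degrees, less where a joint would pass 70% of its speed; a pose out of reach is approached as far as the arm can. A call with a gripper value outside its range is refused whole. The fingers move at their own pace and stop on an object; the grip force is fixed at half the most. Time passes only in rows, so rows that repeat a pose let the fingers close. It gives the time, the measured TCP pose, the force, the opening and the grip force at its end, in the units of the state.
- env.state(): the state, without advancing time (a new reading comes with each control period).
- env.read_camera(name): name is "scene" or "top" or "wrist"; returns a dict with "img" (400x640x3 uint8, blue, green, red), "K" (3x3 intrinsics, pixels), "k1" (the pictures are not rectified: a ray, as slopes to the right and down, at radius r is drawn at 1 + k1 r^2 times it, then the intrinsics apply), "pose" (4x4, takes a point from camera to world coordinates). Camera axes: x right, y down, z forward; pixel columns grow to the right and rows downward; lengths in mm; the calibration is good to about 2 mm. A picture is of the moment at which its call begins. There is no depth.
- env.job_done(): hands the job in; it is judged then, once.
The state is a dict: "t": time; "joints": joint angles; "qvel": joint speeds; "tau": joint torques, N m; "eef_pos": TCP position; "tcp_rot": TCP orientation; "ft_force": force on the tool from outside, world axes, zero at the start; "moment": the same for the moment, N m; "opening": opening from 0.0 (shut) to 1.0 (fully open); "grip_force": force on a finger pad.
Only numpy, scipy, OpenCV 4.12 (cv2) and the standard library are available. Lean on these libraries where they do the work, as an engineer would, in place of code of your own. Each camera call takes 0.05 s, during which the arm holds its last target. There are 200 camera calls.

TASK

Open the wooden tamper case: lift the handle end of its sliding lid over the stop lip, slide the lid clear of the grooves and lay it flat, handle up, on the wooden serving board. Then take the tamper out of the case and stand it upright with its whole foot on the rubber tamping mat. Drop neither, and do not shift or knock over the things standing around.

Things in the scene. Friction and masses are not known exactly. Their poses are not given: they have to be found in the camera images.
- case: Wooden tamper case, fixed on the counter, 200 (x) x 128 (y) mm, open-topped under its lid. Origin: centre of its underside; z up; +x is the way the lid slides out. Inside 180 (x) x 100 (y) mm, inner floor 8 mm up; side wall tops, where the lid lies, 106 mm up. Low guide strips (to 119 mm) along both sides leave the lid 2 mm a side.
- case_lip (a point): Middle of the top edge of the stop lip across the case's +x end (x 90 to 100 mm, this point at 95), 114 mm up, 8 mm above the level on which the lid lies. Axes as the case's. The handle bar must rise at least 7 mm, the lid tipping, for the lid to clear the lip, and can rise at most 15 mm while the lid is home.
- case_grooves (a point): Mid-way between the mouths of the two grooves, 106 mm up, 40 mm from the case's middle towards -x. Rails over the lid's edges run from here to the -x end, underside 119 mm, top 125 mm up: 5 mm of play over the lid, so a level lift is stopped before it clears the lip. Slid 50 mm towards +x, the lid is clear of the grooves and can be lifted away.
- lid: The case's loose sliding lid, pale wood, 177 (x) x 115 (y) x 8 mm, about 0.16 kg, starts shut. Origin: centre of its underside; z up out of its handle side; +x end is the handle end, which stands behind the stop lip when shut.
- lid_handle (a point): Middle of the lid's handle: a round steel bar 12 mm thick, 80 mm long along the lid's y, standing on two posts at its ends with 70 mm free between; 28 mm above the lid's top face (36 mm above its underside), 60 mm from the lid's middle towards its +x end. Axes as the lid's.
- lid_centre (a point): Middle of the lid's wooden panel (4 mm above its underside). Axes as the lid's.
- lid_front (a point): Lower edge of the lid's +x (handle) end, in the middle. Axes as the lid's.
- lid_rear (a point): Lower edge of the lid's -x (groove) end, in the middle. Axes as the lid's.
- tamper: Coffee tamper standing upright in the shut case, not seen until the lid is off; about 0.35 kg. Origin: centre of its underside; z up its axis.
- tamper_centre (a point): The tamper's centre, half-way up (46 mm above its underside). Steel foot 58 mm across and 22 mm tall, thin neck, then an upright round wooden handle 32 mm across from 52 to 92 mm above the underside (so 6 to 46 mm above this point).
- board: Dark wooden serving board lying on the counter, fixed, 240 (x) x 190 (y) x 12 mm. Origin: centre of its underside. Left or right of the case.
- mat: Black rubber tamping mat, fixed, 150 (x) x 120 (y) x 6 mm. Origin: centre of its underside. On the other side of the case from the board.
- cup_a: White cup standing on its saucer (one piece, saucer 140 mm across, cup 66 mm tall). Bystander, loose; origin under its middle.
- jug: Steel milk jug, 80 mm across, 100 mm tall, handle to one side. Bystander, loose; origin under its middle.
- shaker: Steel cocoa shaker, 60 mm across, 94 mm tall. Bystander, loose; origin under its middle.
- portafilter: Portafilter lying on the counter: steel basket 70 mm across and 30 mm tall (the origin is under its middle), black handle reaching 170 mm from it along its -x. Bystander, loose.
- sugar_jar: Clear sugar jar with steel cap, 84 mm across, 110 mm tall. Bystander, loose; origin under its middle.
- spoon: Steel spoon, 150 mm, lying flat. Bystander, loose; origin under its middle.

How it is judged:
By the outcome, as a careful person would: the job done as asked, in the order asked, and still so for the second after the job is handed in, with the robot touching nothing.
It also fails if it takes over 72 s, if anything falls off the work surface, if the arm or the gripper's body presses on something with over 40 N, if the wrist force passes 120 N, or if a joint passes its speed limit or range.

## Working session

There is one attempt and no reset: what is moved stays moved. The work goes in short steps, Python scripts to look and compute and a shell command to move; the robot and the scene stay as the last step left them, time stands still between calls to the robot, and variables do not carry over. Pictures are saved under pics/ and viewed, at most 13 in all, crops included, and the job is handed in when it is done.

```bash
mkdir -p pics; ls; cat > h.py <<'E'
import numpy as np, cv2
from cell import env
def ray(c,u,v):
    d=np.array([c['k1'],0,0,0,0],float) if np.isscalar(c['k1']) else np.array(c['k1'])
    p=cv2.undistortPoints(np.array([[[u,v]]],float),np.array(c['K']),d)[0,0]
    T=np.array(c['pose']); return T[:3,3],T[:3,:3]@[p[0],p[1],1]
def at(c,u,v,z):
    o,d=ray(c,u,v); return o+d*(z-o[2])/d[2]
def pix(c,P):
    T=np.linalg.inv(np.array(c['pose'])); q=T[:3,:3]@np.array(P,float)+T[:3,3]
    return cv2.projectPoints(q.reshape(1,1,3),np.zeros(3),np.zeros(3),np.array(c['K']),np.array([c['k1'],0,0,0,0.]))[0].ravel()
E
python3 - <<'E'
from h import *
import pickle
s=env.state(); print({k:np.round(s[k],3) for k in s})
d={n:env.read_camera(n) for n in("top","scene")}
pickle.dump(d,open('c0.pkl','wb'))
for n in d: cv2.imwrite(f'pics/{n}0.png',d[n]['img']); print(n,d[n]['k1'],np.round(d[n]['pose'],2).tolist())
E
```

```text
pics
{'t': np.float64(0.0), 'joints': array([ 1.225,  0.492,  1.559, -0.   ,  1.092, -0.106]), 'qvel': array([-0.001,  0.001,  0.   ,  0.001, -0.001, -0.001]), 'tau': array([ 2.0000e-03, -6.1261e+01, -2.5818e+01,  6.9000e-02,  4.8000e-02,
       -0.0000e+00]), 'eef_pos': array([148.366, 606.911, 233.048]), 'tcp_rot': array([-3.14 , -0.   ,  2.902]), 'ft_force': array([ 0.112,  0.834, -0.044]), 'moment': array([-0.022, -0.017,  0.025]), 'grip_force': np.float64(0.0), 'opening': np.float64(1.004)}
top -0.11964365770048219 [[-0.0, -1.0, 0.04, 526.4], [-1.0, 0.0, -0.01, 5.85], [0.01, -0.04, -1.0, 1262.01], [0.0, 0.0, 0.0, 1.0]]
scene -0.04672602308176557 [[0.31, 0.53, -0.79, 1345.23], [0.95, -0.19, 0.25, -227.92], [-0.02, -0.83, -0.56, 639.93], [0.0, 0.0, 0.0, 1.0]]
```

View pics/top0.png

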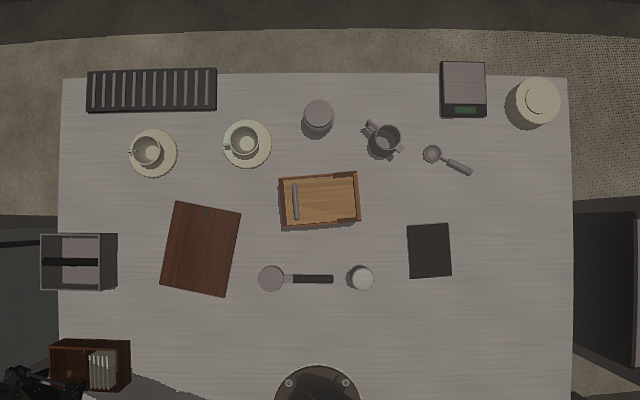

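View pics/scene0.png

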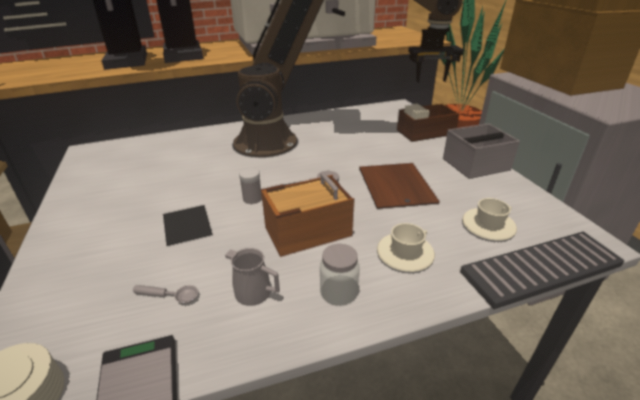

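The top view shows the case at (320,200), with its handle bar at (295,201), so case +x points left, towards world +y. The board is at (200,248), the mat at (430,250), the portafilter basket and handle at (271,278)–(333,279) and the shaker at (360,278). The scene view agrees.

```bash
python3 - <<'E'
from h import *
import pickle
d=pickle.load(open('c0.pkl','rb')); c=d['top']; im=c['img']
hsv=cv2.cvtColor(im,cv2.COLOR_BGR2HSV)
def rect(m,roi,z,name):
    M=np.zeros(m.shape,np.uint8); a,b,e,f=roi; M[b:f,a:e]=m[b:f,a:e]*255
    cs=max(cv2.findContours(M,0,1)[0],key=cv2.contourArea); r=cv2.minAreaRect(cs); box=cv2.boxPoints(r)
    P=np.array([at(c,u,v,z)[:2] for u,v in box]); ctr=P.mean(0)
    e0,e1=P[1]-P[0],P[2]-P[1]; print(name,np.round(box).tolist(),'ctr',ctr.round(1),'L',np.linalg.norm(e0).round(1),np.linalg.norm(e1).round(1),'ang',np.degrees([np.arctan2(e0[1],e0[0]),np.arctan2(e1[1],e1[0])]).round(1))
    return M
H,S,V=hsv[...,0],hsv[...,1],hsv[...,2]
for p in [(320,180),(320,205),(295,201),(200,250),(430,250),(280,215),(345,176)]: print(p,hsv[p[1],p[0]])
rect((S>80),(150,190,250,305),12,'board')
rect((V<75),(395,215,465,290),6,'mat')
rect((S>80),(265,160,375,240),119,'case')
rect((S>80)&(V>110),(265,160,375,240),114,'lid')
rect((S<60),(287,178,304,224),142,'handle')
for n,(a,b,e,f),s in(('top',(265,160,375,300),5),):
    cv2.imwrite('pics/crop0.png',cv2.resize(im[b:f,a:e],None,fx=4.2,fy=4.2,interpolation=cv2.INTER_CUBIC))
E
```

```text
(320, 180) [ 16 112 134]
(320, 205) [ 15 112 125]
(295, 201) [  8  27 115]
(200, 250) [  8 115  71]
(430, 250) [ 8 21 49]
(280, 215) [13 24 73]
(345, 176) [12 85 66]
board [[158.0, 284.0], [175.0, 200.0], [241.0, 213.0], [224.0, 297.0]] ctr [450.  323.6] L 238.3 189.1 ang [ -11.6 -101.4]
mat [[405.0, 225.0], [448.0, 222.0], [452.0, 275.0], [409.0, 278.0]] ctr [ 441.2 -315. ] L 121.1 149.4 ang [ -86.4 -176.3]
case [[278.0, 177.0], [357.0, 171.0], [361.0, 221.0], [282.0, 228.0]] ctr [580.1  -9. ] L 201.1 128.4 ang [ -85.2 -175.5]
lid [[283.0, 180.0], [352.0, 174.0], [356.0, 219.0], [287.0, 225.0]] ctr [579.9  -8.7] L 176.5 114.7 ang [ -85.2 -175.5]
handle [[291.0, 183.0], [296.0, 183.0], [299.0, 219.0], [294.0, 219.0]] ctr [574.9  51.7] L 11.7 89.6 ang [ -85.3 -175.2]
```

View pics/crop0.png

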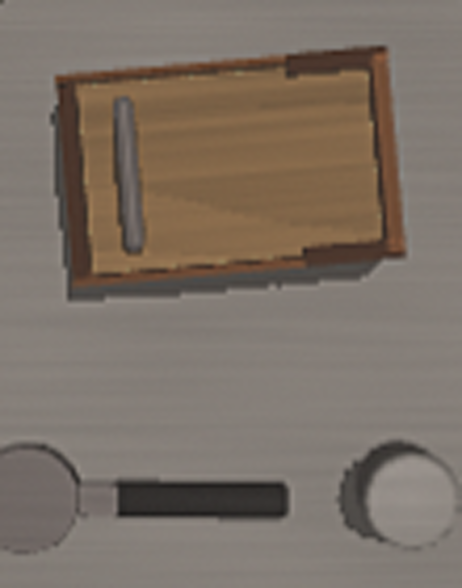

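```bash
cat >> h.py <<'E'
from scipy.spatial.transform import Rotation as Ro
def go(P,yaw=None):
    """shift in tool axes and tool turn (deg) to reach P; yaw = wanted world angle of the tool y axis, deg"""
    s=env.state(); R=Ro.from_euler('xyz',s['tcp_rot']).as_matrix()
    a=np.degrees(np.arctan2(R[1,1],R[0,1]))
    turn=0 if yaw is None else -((yaw-a+180)%360-180)
    print('t',s['t'].round(2),'eef',s['eef_pos'].round(1),'yaw_y',a.round(2),'j6',s['joints'][5].round(2),'F',s['ft_force'].round(1),'shift',(R.T@(np.array(P)-s['eef_pos'])).round(1),'turn',round(float(turn),2))
E
python3 - <<'E'
from h import *
go((575,51.5,233),94.8)
E
```

```text
Traceback (most recent call last):
  File "h.py", line 18, in go
    print('t',s['t'].round(2),'eef',s['eef_pos'].round(1),'yaw_y',a.round(2),'j6',s['joints'][5].round(2),'F',s['ft_force'].round(1),'shift',(R.T@(np.array(P)-s['eef_pos'])).round(1),'turn',round(float(turn),2))
              ^^^^^^^^^^^^
AttributeError: 'float' object has no attribute 'round'
```

```bash
sed -i "s/s\['t'\].round(2)/round(float(s['t']),2)/;s/s\['joints'\]\[5\].round(2)/np.round(s['joints'],2)/" h.py
sed -i "s/    s=env.state(); R=/    s={k:np.array(v) for k,v in env.state().items()}; R=/" h.py
python3 - <<'E'
from h import *
go((575,51.5,233),94.8)
E
```

```text
t 0.1 eef [148.4 606.9 233.1] yaw_y 76.26 j6 [ 1.23  0.49  1.56 -0.    1.09 -0.11] F [-0.2  0.6 -0.5] shift [-5.463e+02 -4.382e+02  5.000e-01] turn -18.54
```

```bash
python3 -m crank '[[-546,-438,0,-18.5,60],[-546,-438,0,-18.5,60],[-546,-438,0,-18.5,60],[-546,-438,0,-18.5,60],[-546,-438,0,-18.5,60],[-546,-438,0,-18.5,60],[-546,-438,0,-18.5,60],[-546,-438,0,-18.5,60],[-546,-438,0,-18.5,60],[-546,-438,0,-18.5,60]]'
python3 - <<'E'
from h import *
go((575,51.5,233),94.8)
E
```

```text
t: 0.93
eef_pos: [402.3, 275.8, 233.6]
tcp_rot: [3.142, -0.0, -3.058]
ft_force: [0.6, 0.9, -0.1]
opening: 0.631
grip_force: 0.0
t 0.93 eef [402.3 275.8 233.6] yaw_y 94.77 j6 [ 0.47  0.3   1.89  0.    0.96 -1.19] F [ 0.6  0.9 -0.1] shift [-153.5 -237.9    0.6] turn -0.03
```

```bash
python3 -m crank '[[-153,-238,0,0,60],[-153,-238,0,0,60],[-153,-238,0,0,60],[-153,-238,0,0,60],[-153,-238,0,0,60],[-153,-238,0,0,60],[-153,-238,0,0,60],[-153,-238,0,0,60],[-153,-238,0,0,60]]'
python3 - <<'E'
from h import *
import pickle
go((575,51.5,141),94.8)
c=env.read_camera('wrist'); cv2.imwrite('pics/w1.png',c['img']); pickle.dump(c,open('w1.pkl','wb'))
print(np.round(c['pose'],2).tolist(), [pix(c,(575,51.5,148)).round(0)])
E
```

```text
t: 1.68
eef_pos: [574.1, 51.8, 232.9]
tcp_rot: [3.141, -0.001, -3.061]
ft_force: [-0.6, 0.1, -0.9]
opening: 0.627
grip_force: 0.0
t 1.68 eef [574.1  51.8 232.9] yaw_y 94.6 j6 [-0.02  0.42  1.68  0.    1.04 -1.68] F [-0.6  0.1 -0.9] shift [-1.  -0.4 91.9] turn -0.2
[[-0.08, 0.96, 0.28, 496.4], [1.0, 0.08, 0.02, 45.47], [0.0, 0.28, -0.96, 383.75], [0.0, 0.0, 0.0, 1.0]] [array([316., 213.])]
```

View pics/w1.png

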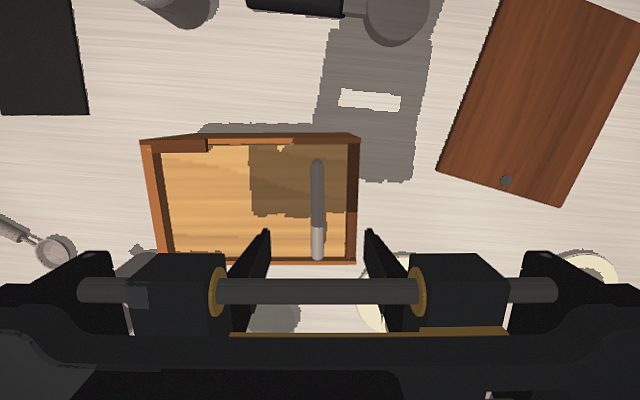

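The bar spans (317,160)–(318,260), within about 2 px of the predicted (316,213), so I'm going down to it.

```bash
python3 -m crank '[[-1,0,35,0,50],[-1,0,65,0,50],[-1,0,85,0,50],[-1,0,91,0,50],[-1,0,91,0,50],[-1,0,91,0,50],[-1,0,91,0,0],[-1,0,91,0,0],[-1,0,91,0,0],[-1,0,91,0,0]]'
python3 -m crank '[[0,0,0,0,0],[0,0,0,0,0],[0,0,0,0,0],[0,0,0,0,0]]'
python3 - <<'E'
from h import *
go((575,51.5,141),94.8)
E
```

```text
t: 2.57
eef_pos: [574.9, 53.2, 143.4]
tcp_rot: [-3.142, 0.001, -3.059]
ft_force: [0.2, -0.1, -0.5]
opening: 0.302
grip_force: 0.0
t: 2.9
eef_pos: [574.8, 53.2, 142.8]
tcp_rot: [-3.142, 0.0, -3.059]
ft_force: [-0.6, -0.9, 2.1]
opening: 0.121
grip_force: 30.0
t 2.9 eef [574.8  53.2 142.8] yaw_y 94.76 j6 [-0.02  0.53  1.77 -0.    0.84 -1.68] F [-0.6 -0.9  2.1] shift [-0.1 -1.7  1.8] turn -0.04
```

```bash
python3 -m crank '[[0,0,-3,0,0],[0,0,-6,0,0],[0,0,-9,0,0],[0,0,-11,0,0],[0,0,-11,0,0],[0,0,-11,0,0]]'
python3 - <<'E'
from h import *
go((575,51.5,154),94.8)
c=env.read_camera('wrist'); cv2.imwrite('pics/w2.png',c['img'][100:300,100:450])
E
```

```text
t: 3.4
eef_pos: [574.7, 53.4, 153.7]
tcp_rot: [3.141, 0.0, -3.059]
ft_force: [0.0, -0.4, -2.5]
opening: 0.118
grip_force: 30.0
t 3.4 eef [574.7  53.4 153.7] yaw_y 94.76 j6 [-0.02  0.52  1.76  0.    0.86 -1.68] F [ 0.  -0.4 -2.5] shift [-0.1 -1.9 -0.3] turn -0.04
```

```bash
python3 -m crank '[[0,5,0,0,0],[0,12,0,0,0],[0,20,-1,0,0],[0,28,-1,0,0],[0,36,-2,0,0],[0,44,-2,0,0],[0,52,-2,0,0],[0,60,-2,0,0],[0,64,-2,0,0],[0,64,-2,0,0]]'
python3 - <<'E'
from h import *
go((575,51.5,154),94.8)
c=env.read_camera('wrist'); cv2.imwrite('pics/w2.png',c['img'])
E
```

```text
t: 4.28
eef_pos: [569.3, 118.0, 155.6]
tcp_rot: [3.141, 0.0, -3.057]
ft_force: [0.2, 0.1, -1.7]
opening: 0.118
grip_force: 30.0
t 4.28 eef [569.3 118.  155.6] yaw_y 94.82 j6 [ 0.09  0.52  1.75  0.    0.87 -1.56] F [ 0.2  0.1 -1.7] shift [ -0.1 -66.8   1.6] turn 0.02
```

View pics/w2.png

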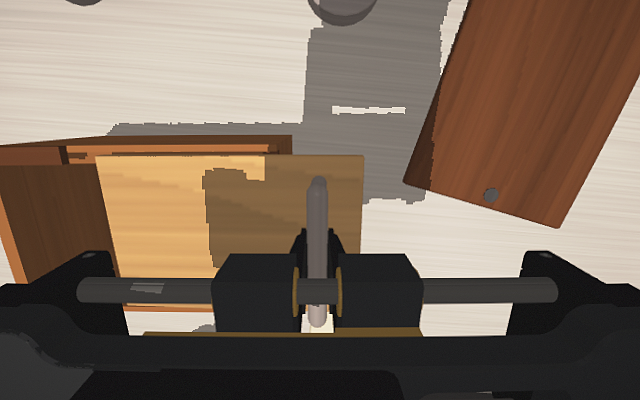

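The lid has come 65 mm out: its rear edge is at column 100 and the rail ends at column 67. It is clear of the grooves, so I'm lifting.

```bash
python3 -m crank '[[0,0,-6,0,0],[0,0,-16,0,0],[0,0,-30,0,0],[0,0,-48,0,0],[0,0,-66,0,0],[0,0,-84,0,0],[0,0,-98,0,0],[0,0,-105,0,0],[0,0,-105,0,0]]'
python3 - <<'E'
from h import *
go((391.2,335.6,260),168.4)
c=env.read_camera('scene'); cv2.imwrite('pics/s3.png',c['img'][50:350,150:550])
E
```

```text
t: 5.08
eef_pos: [569.9, 116.8, 262.8]
tcp_rot: [3.141, 0.003, -3.059]
ft_force: [0.1, -0.7, -1.9]
opening: 0.117
grip_force: 30.0
t 5.08 eef [569.9 116.8 262.8] yaw_y 94.74 j6 [ 0.09  0.4   1.63  0.    1.11 -1.56] F [ 0.1 -0.7 -1.9] shift [160.  232.8   2.3] turn -73.66
```

View pics/s3.png

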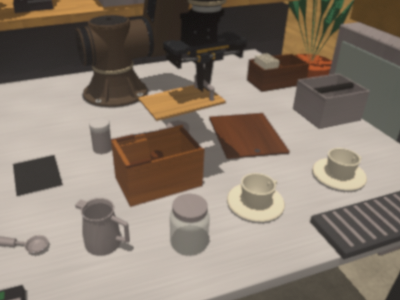

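The lid hangs nearly level in the gripper (crop at (180,103)). I'm carrying it to the board at a moderate speed.

```bash
python3 -m crank '[[5,8,0,-3,0],[18,26,0,-9,0],[34,50,0,-16,0],[52,76,0,-23,0],[70,102,0,-30,0],[88,128,0,-37,0],[106,154,0,-44,0],[122,178,0,-51,0],[136,198,0,-58,0],[146,213,0,-64,0]]'
python3 - <<'E'
from h import *
go((391.2,335.6,260),168.4)
E
```

```text
t: 5.97
eef_pos: [404.5, 318.2, 259.8]
tcp_rot: [3.14, -0.001, -1.934]
ft_force: [-0.1, 0.3, -2.4]
opening: 0.119
grip_force: 30.0
t 5.97 eef [404.5 318.2 259.8] yaw_y 159.17 j6 [ 0.54  0.31  1.79  0.    1.05 -2.24] F [-0.1  0.3 -2.4] shift [-11.5  18.6  -0.2] turn -9.23
```

```bash
python3 -m crank '[[-4,6,0,-4,0],[-9,14,0,-7,0],[-11.5,18.5,10,-9.2,0],[-11.5,18.5,30,-9.2,0],[-11.5,18.5,60,-9.2,0],[-11.5,18.5,90,-9.2,0],[-11.5,18.5,120,-9.2,0],[-11.5,18.5,145,-9.2,0],[-11.5,18.5,160,-9.2,0],[-11.5,18.5,170,-9.2,0]]'
python3 -m crank '[[0,0,0,0,0],[0,0,8,0,0],[0,0,14,0,0],[0,0,20,0,0],[0,0,20,0,0]]'
python3 - <<'E'
from h import *
go((391.2,335.6,49),168.4)
c=env.read_camera('scene'); cv2.imwrite('pics/s4.png',cv2.resize(c['img'][100:250,300:500],None,fx=3,fy=3))
E
```

```text
t: 6.8
eef_pos: [392.2, 333.8, 88.1]
tcp_rot: [3.139, -0.003, -1.781]
ft_force: [-0.8, 0.0, -2.4]
opening: 0.118
grip_force: 30.0
t: 7.22
eef_pos: [393.0, 334.4, 70.0]
tcp_rot: [3.141, -0.0, -1.781]
ft_force: [-0.3, 0.2, -2.5]
opening: 0.117
grip_force: 30.0
t 7.22 eef [393.  334.4  70. ] yaw_y 167.96 j6 [ 0.58  0.58  1.98  0.    0.59 -2.35] F [-0.3  0.2 -2.5] shift [-0.8  2.  21. ] turn -0.44
```

View pics/s4.png

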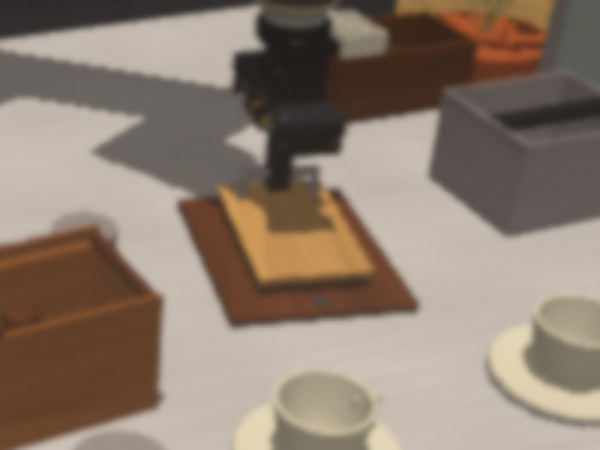

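The lid is above the board, inside its outline. I'm lowering to contact.

```bash
python3 -m crank '[[-1,2,4,-0.4,0],[-1,2,8,-0.4,0],[-1,2,11,-0.4,0],[-1,2,14,-0.4,0],[-1,2,16,-0.4,0],[-1,2,18,-0.4,0],[-1,2,18,-0.4,0]]'
python3 -m crank '[[0,0,1,0,0],[0,0,2,0,0],[0,0,3,0,0],[0,0,3,0,0]]'
```

```text
t: 7.85
eef_pos: [391.4, 336.0, 52.3]
tcp_rot: [3.142, -0.0, -1.774]
ft_force: [-0.4, 0.4, -0.9]
opening: 0.118
grip_force: 30.0
t: 8.18
eef_pos: [391.4, 336.0, 49.6]
tcp_rot: [-3.141, 0.0, -1.774]
ft_force: [-1.1, -1.4, -0.8]
opening: 0.119
grip_force: 30.0
```

```bash
python3 -m crank '[[0,0,0.5,0,0],[0,0,1,0,0],[0,0,1.5,0,0],[0,0,1.5,0,0]]'
```

```text
t: 8.52
eef_pos: [391.5, 336.0, 48.9]
tcp_rot: [-3.141, 0.0, -1.774]
ft_force: [-3.3, -1.1, 10.8]
opening: 0.117
grip_force: 30.0
```

```bash
python3 -m crank '[[0,0,0,0,20],[0,0,0,0,40],[0,0,0,0,40],[0,0,0,0,40],[0,0,-10,0,40],[0,0,-30,0,40],[0,0,-60,0,40],[0,0,-95,0,40],[0,0,-135,0,40],[0,0,-175,0,40]]'
python3 - <<'E'
from h import *
import pickle
c=env.read_camera('top'); pickle.dump(c,open('t5.pkl','wb')); cv2.imwrite('pics/t5.png',cv2.resize(c['img'][150:310,150:460],None,fx=2.5,fy=2.5,interpolation=cv2.INTER_CUBIC))
go((580,-9,220),94.8)
E
```

```text
t: 9.35
eef_pos: [390.9, 335.6, 225.5]
tcp_rot: [3.141, -0.0, -1.774]
ft_force: [0.8, 0.2, -0.4]
opening: 0.419
grip_force: 0.0
t 9.4 eef [392.9 337.1 232.9] yaw_y 168.38 j6 [ 0.58  0.34  1.83 -0.    0.97 -2.36] F [1.2 0.5 6.6] shift [ 301.4 -252.9   12.5] turn 73.58
```

View pics/t5.png

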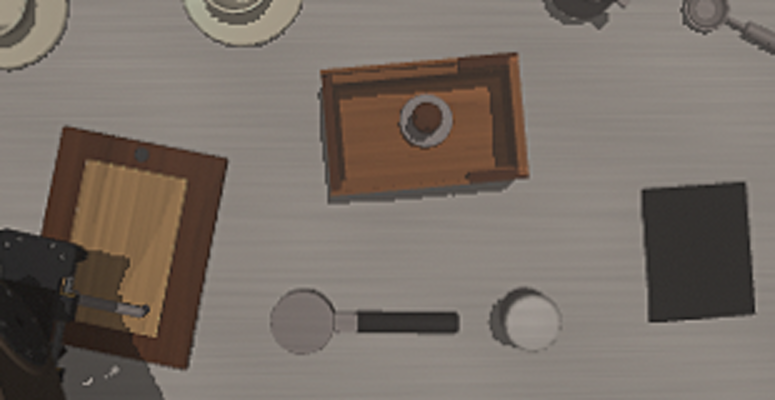

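The lid lies flat inside the board's outline. The tamper is in the case, with its handle top at crop (426,118) and foot ring centre at crop (426,121).

```bash
python3 - <<'E'
from h import *
import pickle
c=pickle.load(open('t5.pkl','rb')); im=c['img']; hsv=cv2.cvtColor(im,cv2.COLOR_BGR2HSV)
M=np.zeros(im.shape[:2],np.uint8); M[180:215,302:340]=((hsv[180:215,302:340,1]<75)*255)
cs=max(cv2.findContours(M,0,1)[0],key=cv2.contourArea); (u,v),r=cv2.minEnclosingCircle(cs); print(u,v,r)
P=at(c,u,v,30); Q=at(c,u+r,v,30); print('foot',P.round(1),'rad',abs(Q-P)[1].round(1),'handle',at(c,320.4,197.2,100).round(1))
go((P[0],P[1],225),94.8)
E
```

```text
319.741943359375 197.51612854003906 10.844033241271973
foot [588.9 -10.9  30. ] rad 29.5 handle [586.2 -11.6 100. ]
t 9.4 eef [392.9 337.1 232.9] yaw_y 168.38 j6 [ 0.58  0.34  1.83 -0.    0.97 -2.36] F [1.2 0.5 6.6] shift [ 301.4 -262.     7.6] turn 73.58
```

```bash
python3 -m crank '[[301,-261,0,73.5,70],[301,-261,0,73.5,70],[301,-261,0,73.5,70],[301,-261,0,73.5,70],[301,-261,0,73.5,70],[301,-261,0,73.5,70],[301,-261,0,73.5,70],[301,-261,0,73.5,70],[301,-261,0,73.5,70],[301,-261,0,73.5,70]]'
python3 -m crank '[[0,0,0,0,70],[0,0,0,0,70]]'
python3 - <<'E'
from h import *
go((587.5,-11,225),94.8)
E
```

```text
t: 10.23
eef_pos: [587.7, -15.2, 223.7]
tcp_rot: [-3.141, 0.001, -3.032]
ft_force: [0.6, -0.3, -0.4]
opening: 0.734
grip_force: 0.0
t: 10.4
eef_pos: [586.3, -12.6, 223.2]
tcp_rot: [3.141, -0.0, -3.025]
ft_force: [-0.3, 0.2, -0.1]
opening: 0.736
grip_force: 0.0
t 10.4 eef [586.3 -12.6 223.2] yaw_y 96.67 j6 [-0.13  0.45  1.67  0.    1.03 -1.82] F [-0.3  0.2 -0.1] shift [-1.3  1.4 -1.8] turn 1.87
```

```bash
python3 -m crank '[[-1,1.5,0,1.9,70],[-1,1.5,0,1.9,70],[-1,1.5,0,1.9,70]]'
python3 - <<'E'
from h import *
c=env.read_camera('wrist'); cv2.imwrite('pics/w6.png',c['img'])
go((587.5,-11,84),94.8); print(pix(c,(587.5,-11,100)).round(0),pix(c,(587.5,-11,30)).round(0))
E
```

```text
t: 10.65
eef_pos: [586.7, -8.8, 223.5]
tcp_rot: [3.141, 0.0, -3.054]
ft_force: [0.2, -0.3, -0.3]
opening: 0.736
grip_force: 0.0
t 10.7 eef [586.8  -9.  223.5] yaw_y 95.02 j6 [-0.13  0.45  1.67  0.    1.03 -1.79] F [ 0.3 -0.3 -0.5] shift [ -0.5  -2.1 139.5] turn 0.22
[315. 201.] [315. 185.]
```

View pics/w6.png

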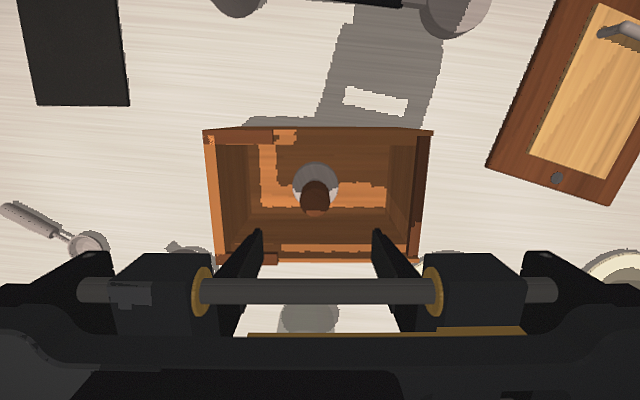

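The handle top is at about (315,199) and the foot at (316,184), both matching the predictions (315,201) and (315,185). I'm descending and gripping.

```bash
python3 -m crank '[[-0.5,-2,20,0,70],[-0.5,-2,50,0,70],[-0.5,-2,80,0,70],[-0.5,-2,105,0,70],[-0.5,-2,125,0,70],[-0.5,-2,135,0,70],[-0.5,-2,139,0,70],[-0.5,-2,139,0,70],[-0.5,-2,139,0,15],[-0.5,-2,139,0,15]]'
python3 -m crank '[[0,0,0,0,15],[0,0,0,0,15],[0,0,0,0,15],[0,0,0,0,15],[0,0,0,0,15]]'
```

```text
t: 11.53
eef_pos: [588.4, -11.8, 85.4]
tcp_rot: [-3.141, 0.002, -3.057]
ft_force: [-0.5, 0.1, 0.8]
opening: 0.645
grip_force: 0.0
t: 11.95
eef_pos: [587.9, -11.8, 84.3]
tcp_rot: [3.141, 0.0, -3.057]
ft_force: [-0.4, 0.5, 3.3]
opening: 0.333
grip_force: 30.0
```

Opening is 32 mm with a 30 N grip, so the handle is held. I'm lifting 150 mm.

```bash
python3 -m crank '[[0,0,-4,0,15],[0,0,-14,0,15],[0,0,-30,0,15],[0,0,-50,0,15],[0,0,-75,0,15],[0,0,-100,0,15],[0,0,-120,0,15],[0,0,-138,0,15],[0,0,-147,0,15],[0,0,-150,0,15]]'
python3 - <<'E'
from h import *
go((441,-315,234),80)
E
```

```text
t: 12.78
eef_pos: [588.0, -11.9, 236.0]
tcp_rot: [-3.141, 0.002, -3.057]
ft_force: [0.4, -1.0, -4.7]
opening: 0.331
grip_force: 30.0
t 12.78 eef [588.  -11.9 236. ] yaw_y 94.84 j6 [-0.13  0.44  1.65  0.    1.05 -1.79] F [ 0.4 -1.  -4.7] shift [ 172.1 -289.6    1.7] turn 14.84
```

```bash
python3 -m crank '[[4,-7,0,1,15],[13,-22,0,2,15],[26,-44,0,3,15],[42,-70,0,4,15],[58,-97,0,5,15],[74,-124,0,7,15],[90,-151,0,8,15],[106,-178,0,9,15],[122,-205,0,11,15],[136,-229,0,12,15]]'
python3 -m crank '[[13,-22,0,1,15],[24,-41,0,2,15],[32,-54,0,3,15],[36,-60.5,0,3,15],[36,-60.5,0,3,15],[36,-60.5,20,3,15],[36,-60.5,50,3,15],[36,-60.5,80,3,15],[36,-60.5,105,3,15],[36,-60.5,120,3,15]]'
python3 -m crank '[[0,0,5,0,15],[0,0,8,0,15],[0,0,8,0,15]]'
python3 - <<'E'
from h import *
go((441,-315,82),80)
c=env.read_camera('scene'); cv2.imwrite('pics/s7.png',cv2.resize(c['img'][130:280,100:300],None,fx=3,fy=3,interpolation=cv2.INTER_CUBIC))
E
```

```text
t: 13.62
eef_pos: [469.8, -253.1, 232.8]
tcp_rot: [3.141, -0.002, 3.013]
ft_force: [0.5, 0.1, -3.7]
opening: 0.334
grip_force: 30.0
t: 14.45
eef_pos: [428.0, -305.5, 111.3]
tcp_rot: [3.139, -0.003, 2.965]
ft_force: [0.5, 0.4, -3.7]
opening: 0.334
grip_force: 30.0
t: 14.7
eef_pos: [428.7, -306.7, 106.0]
tcp_rot: [3.141, -0.0, 2.965]
ft_force: [-0.5, 0.3, -3.7]
opening: 0.329
grip_force: 30.0
t 14.7 eef [ 428.7 -306.7  106. ] yaw_y 79.88 j6 [-0.75  0.53  1.93  0.    0.69 -2.14] F [-0.5  0.3 -3.7] shift [-13.6  -6.   24. ] turn -0.12
```

View pics/s7.png

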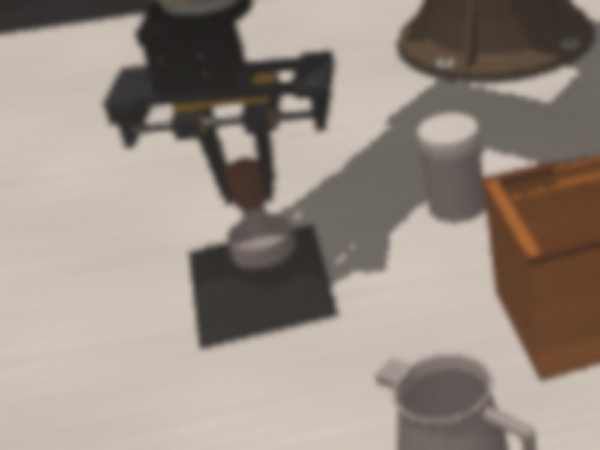

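The tamper hangs upright over the mat (crop (262,245)) and needs about 14 mm more to centre. I'm centring, then lowering until it touches.

```bash
python3 -m crank '[[-6,-3,0,0,15],[-13.5,-6,4,0,15],[-13.5,-6,10,0,15],[-13.5,-6,16,0,15],[-13.5,-6,20,0,15],[-13.5,-6,22,0,15],[-13.5,-6,22,0,15]]'
python3 -m crank '[[0,0,0.7,0,15],[0,0,1.4,0,15],[0,0,1.4,0,15]]'
```

```text
t: 15.33
eef_pos: [440.3, -315.0, 83.4]
tcp_rot: [3.141, -0.001, 2.964]
ft_force: [-1.0, 0.2, -3.1]
opening: 0.332
grip_force: 30.0
t: 15.58
eef_pos: [440.6, -315.3, 82.8]
tcp_rot: [3.142, 0.0, 2.964]
ft_force: [-0.3, -0.4, -3.6]
opening: 0.33
grip_force: 30.0
```

```bash
python3 -m crank '[[0,0,0.5,0,15],[0,0,1,0,15],[0,0,1,0,15]]'
```

```text
t: 15.83
eef_pos: [440.7, -315.3, 82.3]
tcp_rot: [-3.141, 0.001, 2.964]
ft_force: [-1.6, 1.5, 3.5]
opening: 0.332
grip_force: 30.0
```

It has touched down. I'm releasing and retreating upward.

```bash
python3 -m crank '[[0,0,0,0,40],[0,0,0,0,60],[0,0,0,0,60],[0,0,0,0,60],[0,0,-10,0,60],[0,0,-30,0,60],[0,0,-60,0,60],[0,0,-95,0,60],[0,0,-125,0,60],[0,0,-140,0,60]]'
python3 -m crank '[[200,0,0,0,60],[200,0,0,0,60],[200,0,0,0,60],[200,0,0,0,60],[200,0,0,0,60],[200,0,0,0,60]]'
python3 - <<'E'
from h import *
c=env.read_camera('top'); d=env.read_camera('scene')
cv2.imwrite('pics/end.png',np.vstack([cv2.resize(c['img'][60:310],(640,250)),cv2.resize(d['img'][100:350],(640,250))]))
E
```

```text
t: 16.67
eef_pos: [441.2, -315.8, 226.1]
tcp_rot: [-3.139, 0.004, 2.964]
ft_force: [-0.2, 0.3, -0.8]
opening: 0.63
grip_force: 0.0
t: 17.17
eef_pos: [239.8, -278.0, 222.2]
tcp_rot: [3.141, -0.001, 2.962]
ft_force: [0.6, -0.3, 1.4]
opening: 0.633
grip_force: 0.0
```

View pics/end.png

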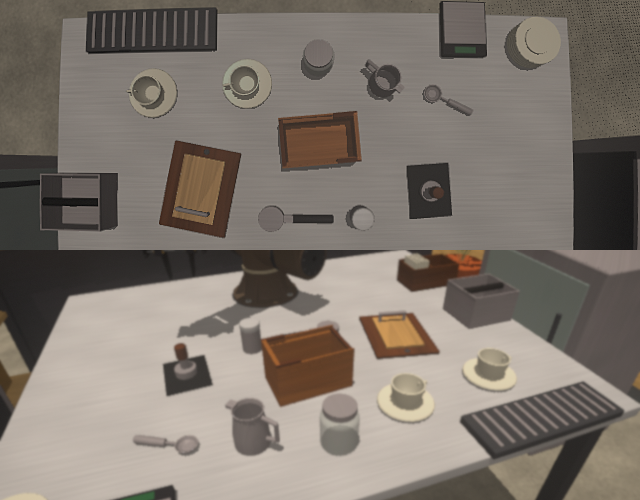

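The lid is on the board at (200,188) and the tamper stands upright on the mat at (431,190). The bystanders are where they were.

```bash
python3 -c "
from cell import env
print(env.job_done())"
```

```text
the job is handed in; nothing more can be done
None
```

The job is handed in: the lid lies flat, handle up, on the serving board, the tamper stands upright on the mat, and the final pictures show the bystanders undisturbed, after about 17 s of robot time.

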